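# Open the leak-test chamber and hold its cover up

## Robot

A 6-joint arm with a two-finger parallel gripper is mounted at the origin on a cart in front of the work surface, level with it; the furniture and walls round the work are solid. World frame = base frame: x ahead of the robot, y to its left, z up, the work surface at z = 0. Lengths are in m, angles in rad, forces in N, time in s.
With the tool pointing down it reaches from about 0.375 to 0.9 m from the base axis. Payload 3.1 kg.
Tool frame: the origin (TCP) lies between the finger pads; the fingertips stand 8 mm ahead of it and the grasp point (between the pads) lies 11 mm behind it; z points along the fingers, y is the line along which they close (so a half turn about z gives the same grasp; the last joint's range is limited). The gripper opens to 87 mm and grips with 3 to 60 N. Pads are 19 mm wide; open, the fingers measure 117 mm over their backs; the gripper's body (75 mm by 190 mm) begins 51 mm behind the grasp point.
Start: joints at [0.932, 0.527, 1.433, -0, 1.181, -0.178], TCP at [0.277, 0.56, 0.231] pointing down, gripper open.
Joint ranges: [-3.08, 3.08], [-0.75, 2.2], [0.22, 2.44], [-1.43, 4.57], [0, 2.65], [-2.85, 2.85]. Speed limits (rad/s): [2.79, 2.79, 3.14, 3.14, 3.14, 3.14].

## Interface

Orientations are given as a unit quaternion [x, y, z, w].
In Python, from rig import robot, vision, job gives the robot as it stands.
- The arm moves only by the shell command python3 -m handwheel 'ROWS' [OPENING] [FORCE]. ROWS is JSON, a list of rows, each a list of 4 numbers: the shift along the tool's x, y, z as a fraction of full scale, then the turn about the tool's z as a fraction of full scale. A call has 1 to 20 rows; each row is the pose to reach, as a shift and turn from the pose commanded when the call began, along the tool's axes at that moment, turning the shorter way round; what a row does not reach only later rows make up. Full scale, the value 1, is 300 mm for a shift and 2 pi rad for a turn. A row lasts 1/12 s, in which the tool goes at most 41.7 mm and 7.16 degrees, less where a joint would pass 70% of its speed; a pose out of reach is approached as far as the arm can. A call with a number of a shift or a turn outside -1 to 1 is refused whole. A call with a gripper value outside its range is refused whole. OPENING is the opening in per cent of the stroke, from 0 (shut) to 100 (fully open), set as the call begins (- or left out, the last holds). The fingers move at their own pace and stop on an object; FORCE is the grip in N (left out, the last holds). Time passes only in rows, so rows that repeat a pose let the fingers close. It gives the time, the measured TCP pose, the force, the opening and the grip force at its end, in the units of the state.
- robot.get_obs(): the state, without advancing time (a new reading comes with each control period).
- vision.camera(name): name is "side" or "top"; returns a dict with "frame" (420x560x3 uint8, red, green, blue), "K" (3x3 intrinsics, pixels), "k1" (the pictures are not rectified: a ray, as slopes to the right and down, at radius r is drawn at 1 + k1 r^2 times it, then the intrinsics apply), "cam_to_world" (4x4, takes a point from camera to world coordinates). Camera axes: x right, y down, z forward; pixel columns grow to the right and rows downward; lengths in m; the calibration is good to about 2 mm. A picture is of the moment at which its call begins. There is no depth.
- job.hand_in(): hands the job in; it is judged then, once.
Trained networks look in the newest picture that a camera, given by its name, has taken for a name from the list of things; names that differ only in an ending like _2 or _b are one class to them, and where a whole thing is asked for, a point or a joint stands for the part that bears it (a point fixed in the world has none). Each returns a list of dicts, best first, with "conf" (0 to 1); they miss things now and then, are a little off and sometimes report something else, mostly with a low value. They report only what shows in the picture. A call takes as long as a camera call.
- vision.look_for(camera, label): "point" ([row, column] in pixels, amid what is visible of it).
- vision.outline_of(camera, label): "mask" (420x560 bool, what is visible of it) and "point" ([row, column] in pixels, amid what is visible of it).
The state is a dict: "time": time; "q": joint angles; "joint_velocities": joint speeds; "joint_torque": joint torques, N m; "position": TCP position; "tool_rot": TCP orientation; "ft_force": force on the tool from outside, world axes, zero at the start; "moment": the same for the moment, N m; "grip_width": finger opening in m; "grip_force": force on a finger pad.
Only numpy, scipy, OpenCV 4.12 (cv2) and the standard library are available. Lean on these libraries where they do the work, as an engineer would, in place of code of your own. Each camera call takes 0.05 s, during which the arm holds its last target. There are 200 camera calls.

## Task

The mechanic wants to see the valve in the leak-test chamber, whose hinged cover may or may not be caught by its turn latch: nothing outside shows which. Give the cover a gentle tug by its handle to find out, without forcing it; if it is caught, turn the round knob about a quarter turn and tug again, until it comes. Raise the cover at least half way to upright and finish while still holding it there steadily, since it falls shut by itself; leave the fittings and the spanner beside the chamber where they are.

Things in the scene. Friction and masses are not known exactly. Their poses are not given: they have to be found in the camera images.
- chamber: grey steel test box screwed to the bench (cannot move), 220 x 260 mm, 110 mm high, with an aluminium cover on top. Origin: centre of its underside. Its x points from the front (handle and knob) to the back (hinges), y to its left, z up.
- cover (a joint): opening angle of the cover about its back hinges, rad: 0 shut, grows as its front edge rises, hinge stop at 1.2. It opens easily (under 8 N of lift at the handle) and falls shut from anywhere. Shut and caught, it has only some 2 to 3 mm of play at the front (about 0.015 rad) and then holds firm.
- handle (a point): middle of the bar of the cover's steel handle: round bar 10 mm thick, about 80 mm free length along the chamber's y, centred 40 mm above the cover's top with free space below it; the point swings with the cover. Axes as the cover's (the chamber's when shut); the bar may turn in a pinching grip.
- latch_knob (a point): centre of the knurled round latch knob, 34 mm across, gripped 8 to 26 mm above the cover's top (point at 17). Turns on an upright axis, no stops or marks, light friction. A tongue inside turns with it, caught within 35 degrees of the middle of its arc and found within 60 of it: once caught, 80 to 90 degrees either way free it. The point's axes are the cover's, not the knob's.
- hinge_line (a point): middle of the cover's hinge axis, which runs along the chamber's y, behind the back wall and 113 mm above the bench; the handle bar, when shut, lies 191 mm in front of it and 45 mm above it.
- hex_fitting: bystander: light metal hex-footed fitting, 82 mm tall, 34 mm wide, standing left of the chamber. Origin: centre of its foot.
- union_1: bystander: small blue pipe union, 39 mm tall, standing left of the chamber. Origin: centre of its underside.
- union_3: bystander: small white pipe union, 44 mm tall, standing left of the chamber. Origin: centre of its underside.
- spanner_13: bystander: combination spanner, 165 mm long, 6 mm thick, lying right of the chamber. Origin: centre of its underside.

How it is judged:
On the way:
1. the cover is tugged by hand before the latch has been turned: it stirs while the fingers are on it and the tongue is still as it was found (value of joint cover above 0.008 rad and contact force between the fingers and cover above 0.5 N and distance of latch_c1 from where it was at the start of the episode below 0.012 m), for 0.02 s.
At the end, for the whole second after the job is handed in: The cover stands open by more than 0.75 rad (43 degrees) and still (under 0.1 rad/s), with the fingers on it (contact over 0.5 N), for the whole last second (value of joint cover above 0.75 rad and velocity of joint cover between -0.1 and 0.1 rad/s and contact force between the fingers and cover above 0.5 N); the arm keeps its last pose, push and grip.
It fails at once if the cover is forced against its catch: the latch tongue is pulled against its ledge with over 60 N (contact force between latch and keeper above 60 N).
It fails at once if a fitting or the spanner beside the chamber is moved by more than 30 mm (distance of any of hex_fitting, union_1, union_3, spanner_13 from where it was at the start of the episode above 0.03 m).
It also fails if it takes over 64 s, if anything falls off the work surface, if the arm or the gripper's body presses on something with over 40 N, if the wrist force passes 120 N, or if a joint passes its speed limit or range.

## Working session

There is one attempt and no reset: what is moved stays moved. The work goes in short steps, Python scripts to look and compute and a shell command to move; the robot and the scene stay as the last step left them, time stands still between calls to the robot, and variables do not carry over. Pictures are saved under pics/ and viewed, at most 10 in all, crops included, and the job is handed in when it is done.

```bash
mkdir -p pics; cat > h.py <<'E'
import numpy as np,cv2
from rig import robot,vision,job
def ray(c,rc):
    K=c["K"];T=np.array(c["cam_to_world"])
    x=(rc[1]-K[0][2])/K[0][0];y=(rc[0]-K[1][2])/K[1][1]
    rd=np.hypot(x,y);r=rd
    for _ in range(30): r=rd/(1+c["k1"]*r*r)
    s=r/rd if rd>0 else 1
    d=T[:3,:3]@np.array([x*s,y*s,1]);return T[:3,3],d/np.linalg.norm(d)
def atz(c,rc,z):
    o,d=ray(c,rc);return o+d*(z-o[2])/d[2]
def tri(rs):
    A=0;b=0
    for o,d in rs:
        P=np.eye(3)-np.outer(d,d);A=A+P;b=b+P@o
    return np.linalg.solve(A,b)
E
python3 - <<'E'
from h import *
np.set_printoptions(precision=3,suppress=True)
C={}
for n in("side","top"):
    c=C[n]=vision.camera(n);cv2.imwrite(f"pics/{n}0.png",c["frame"][:,:,::-1])
    print(n,np.array(c["cam_to_world"])[:3,3])
for l in("handle","latch_knob","cover","chamber","hex_fitting","union_1","union_3","spanner_13"):
    b={}
    for n in C:
        r=vision.look_for(n,l)
        if r: b[n]=r[0]; print(l,n,np.round(r[0]["point"]),round(r[0]["conf"],2))
    if len(b)==2:print(tri([ray(C[n],b[n]["point"]) for n in b]))
print(robot.get_obs())
E
```

```text
side [0.592 0.963 0.71 ]
top [0.496 0.161 1.044]
handle side [189. 301.] 0.59
handle top [215. 318.] 0.67
[0.539 0.056 0.086]
latch_knob side [187. 299.] 0.68
latch_knob top [216. 315.] 0.74
[0.539 0.065 0.097]
cover side [184. 299.] 0.77
cover top [218. 316.] 0.56
[0.537 0.062 0.105]
chamber side [202. 300.] 0.91
chamber top [218. 315.] 0.58
[0.536 0.06  0.05 ]
hex_fitting side [268. 274.] 0.56
hex_fitting top [196. 385.] 0.73
[ 0.618 -0.254 -0.475]
union_1 side [276. 338.] 0.5
union_1 top [249. 225.] 0.47
[0.467 0.28  0.016]
union_3 side [276. 338.] 0.5
union_3 top [249. 225.] 0.47
[0.467 0.28  0.016]
spanner_13 side [187. 298.] 0.17
spanner_13 top [188. 388.] 0.51
[ 0.571 -0.131 -0.026]
{'time': 0.9, 'q': array([ 0.932,  0.527,  1.433,  0.   ,  1.181, -0.178]), 'joint_velocities': array([ 0.   ,  0.001, -0.001, -0.001,  0.   , -0.001]), 'joint_torque': array([ -0.001, -44.   , -17.699,   0.063,   0.05 ,  -0.   ]), 'position': array([0.277, 0.56 , 0.231]), 'tool_rot': array([0.228, 0.974, 0.   , 0.   ]), 'ft_force': array([ 0.336,  0.829, -0.293]), 'moment': array([0.001, 0.028, 0.004]), 'grip_force': 0.0, 'grip_width': 0.08666215086707321}
```

View pics/side0.png

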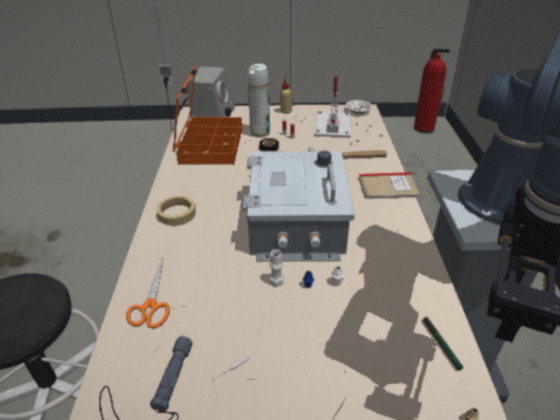

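View pics/top0.png

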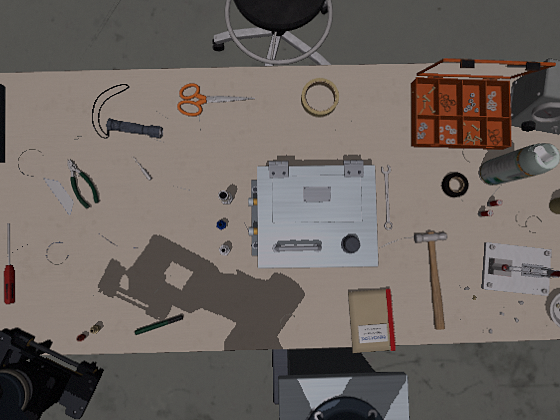

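The top view shows the handle bar near (row 245, col 298), the knob near (243, 350), and the hinges at the far side. In the side view the handle is near (178, 332) and the knob near (157, 324). The chamber's front faces the robot.

```bash
python3 - <<'E'
from h import *
a=cv2.imread("pics/top0.png")[150:280,240:400];b=cv2.imread("pics/side0.png")[135:235,240:360]
cv2.imwrite("pics/c.png",np.hstack([cv2.resize(a,(640,520),interpolation=2)]))
cv2.imwrite("pics/d.png",cv2.resize(b,(720,600),interpolation=2))
E
```

```text
(no output)
```

View pics/c.png

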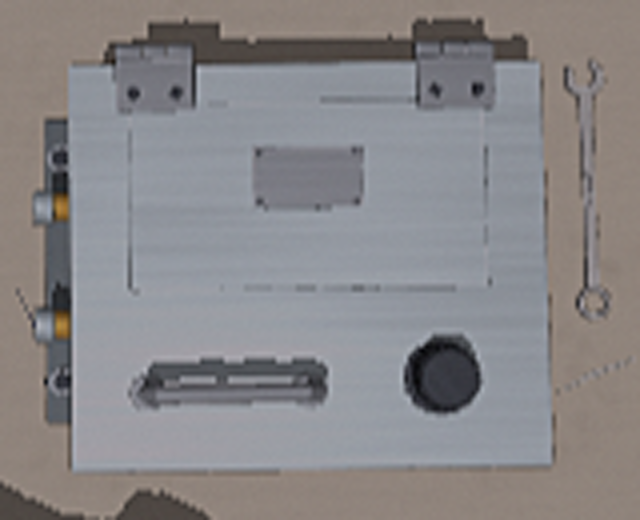

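View pics/d.png

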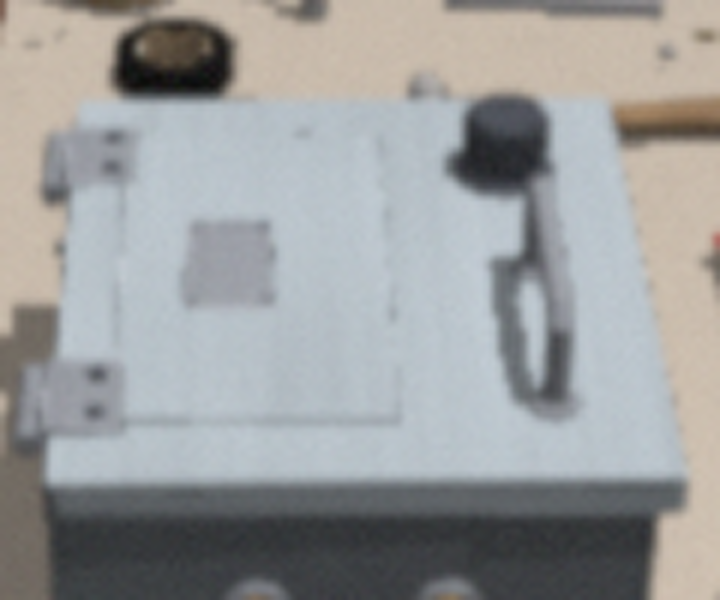

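The crops (4x top, 6x side) put the bar middle at top (248.2, 299.5) and side (176.7, 332). The knob's top is at top (243.7, 351.5) and side (155, 324.7). The spanner lies clear on the right.

```bash
python3 - <<'E'
from h import *
np.set_printoptions(precision=4,suppress=True)
t=vision.camera("top");s=vision.camera("side")
print("bar",tri([ray(t,(248.2,299.5)),ray(s,(176.7,332))]),atz(t,(248.2,299.5),.163),atz(s,(176.7,332),.163))
print("knob",tri([ray(t,(243.7,351.5)),ray(s,(155,324.7))]),atz(t,(243.7,351.5),.146),atz(s,(155,324.7),.146))
for y,x in((395,155),(393,320)):print("barend",atz(t,(150+y/4,240+x/4),.158))
for y,x in((62,68),(62,540),(470,72),(465,553)):print("corner",atz(t,(150+y/4,240+x/4),.118))
for y,x in((485,45),(480,685),(103,85),(100,612)):print("sidecorner",atz(s,(135+y/6,240+x/6),.118))
E
```

```text
bar [0.4689 0.1055 0.1516] [0.4702 0.1061 0.163 ] [0.4705 0.1231 0.163 ]
knob [ 0.4747 -0.0082  0.141 ] [ 0.4762 -0.0074  0.146 ] [0.4743 0.0006 0.146 ]
barend [0.4701 0.1498 0.158 ]
barend [0.4687 0.0623 0.158 ]
corner [0.6564 0.1933 0.118 ]
corner [ 0.65   -0.0732  0.118 ]
corner [0.429  0.1962 0.118 ]
corner [ 0.4243 -0.0701  0.118 ]
sidecorner [0.6538 0.2003 0.118 ]
sidecorner [0.4291 0.2025 0.118 ]
sidecorner [ 0.648  -0.0656  0.118 ]
sidecorner [ 0.4223 -0.0632  0.118 ]
```

```bash
cat >> h.py <<'E'
from scipy.spatial.transform import Rotation as Ro
def go(p,yaw=None):
    o=robot.get_obs();R=Ro.from_quat(o["tool_rot"]).as_matrix()
    d=R.T@(np.array(p)-o["position"])/.3
    cur=np.degrees(np.arctan2(R[1,1],R[0,1]))
    t=0 if yaw is None else -(((yaw-cur)+180)%360-180)
    print("row",np.round(d,4),round(t/360,4),"cur yaw",round(cur,2),"deg rows",abs(t)/7.16)
E
python3 - <<'E'
from h import *
go((.373,.333,.235),-1);go((.4695,.106,.215),-1)
E
```

```text
row [-0.6217 -0.5368 -0.0148] 0.1796 cur yaw 63.65 deg rows 9.02975051386065
row [-1.2458 -1.0722  0.0519] 0.1796 cur yaw 63.65 deg rows 9.02975051386065
```

```bash
python3 -m handwheel '[[-0.62,-0.535,-0.015,0.18],[-0.62,-0.535,-0.015,0.18],[-0.62,-0.535,-0.015,0.18],[-0.62,-0.535,-0.015,0.18],[-0.62,-0.535,-0.015,0.18],[-0.62,-0.535,-0.015,0.18],[-0.62,-0.535,-0.015,0.18],[-0.62,-0.535,-0.015,0.18],[-0.62,-0.535,-0.015,0.18],[-0.62,-0.535,-0.015,0.18]]' 60 15; python3 -c "
from h import *
go((.4695,.106,.200),-1)"
```

```text
time: 1.83
position: [0.3732, 0.3334, 0.2353]
tool_rot: [0.715, 0.699, 0.0, 0.0]
ft_force: [0.2, -0.8, 0.2]
grip_width: 0.0523
grip_force: 0.0
row [-0.7502  0.3386  0.1175] -0.0009 cur yaw -1.34 deg rows 0.047336213762272
```

```bash
python3 -m handwheel '[[-0.75,0.338,0.117,-0.001],[-0.75,0.338,0.117,-0.001],[-0.75,0.338,0.117,-0.001],[-0.75,0.338,0.117,-0.001],[-0.75,0.338,0.117,-0.001],[-0.75,0.338,0.117,-0.001],[-0.75,0.338,0.117,-0.001],[-0.75,0.338,0.117,-0.001]]' ; python3 - <<'E'
from h import *
t=vision.camera("top");s=vision.camera("side")
a=t["frame"][200:290,260:380,::-1];b=s["frame"][120:220,260:380,::-1]
cv2.imwrite("pics/e.png",np.hstack([cv2.resize(a,(400,300),interpolation=2),cv2.resize(b,(400,300),interpolation=2)]))
go((.4695,.106,.147),-1)
E
```

```text
time: 2.5
position: [0.4706, 0.1049, 0.1997]
tool_rot: [0.713, 0.702, -0.0, -0.0]
ft_force: [-1.1, 0.1, -0.0]
grip_width: 0.0519
grip_force: 0.0
row [-0.0042  0.0015  0.1763] 0.0008 cur yaw -0.7 deg rows 0.042086575370467186
```

View pics/e.png

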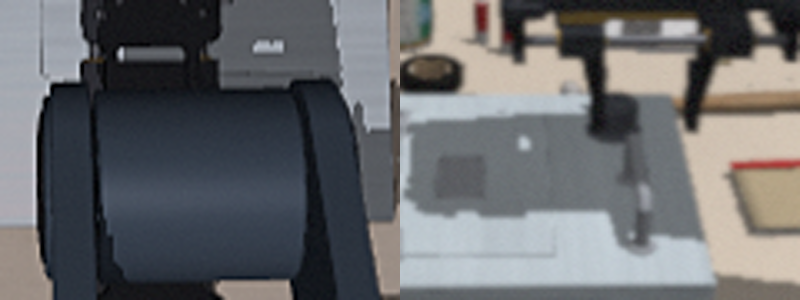

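The fingers straddle the bar in the side view. I'm descending now.

```bash
python3 -m handwheel '[[0,0,0.08,0],[0,0,0.14,0],[0,0,0.176,0],[0,0,0.176,0],[0,0,0.176,0]]'
```

```text
time: 3.02
position: [0.4687, 0.1083, 0.1471]
tool_rot: [0.711, 0.704, -0.0, -0.001]
ft_force: [0.6, -0.6, 0.2]
grip_width: 0.0521
grip_force: 0.0
```

```bash
python3 -m handwheel '[[0,0,0,0],[0,0,0,0],[0,0,0,0],[0,0,0,0],[0,0,0,0],[0,0,0,0],[0,0,0,0],[0,0,0,0]]' 0 15
```

```text
time: 3.68
position: [0.471, 0.1066, 0.1473]
tool_rot: [0.712, 0.702, 0.001, 0.001]
ft_force: [2.6, 0.5, -0.9]
grip_width: 0.0096
grip_force: 15.0
```

Gripped on a bar about 10 mm thick. Next is a gentle tug in 1 mm steps.

```bash
python3 -m handwheel '[[0,0,-0.0033,0],[0,0,-0.0033,0],[0,0,-0.0067,0],[0,0,-0.0067,0],[0,0,-0.0067,0]]'
```

```text
time: 4.1
position: [0.4714, 0.1066, 0.1492]
tool_rot: [0.712, 0.702, 0.001, 0.001]
ft_force: [4.8, -0.1, -5.4]
grip_width: 0.0092
grip_force: 15.0
```

```bash
python3 -m handwheel '[[0,0,-0.0033,0],[0,0,-0.0033,0],[0,0,-0.0033,0]]'; python3 -m handwheel '[[0,0,-0.0033,0],[0,0,-0.0033,0],[0,0,-0.0033,0]]'
```

```text
time: 4.35
position: [0.4716, 0.1066, 0.1502]
tool_rot: [0.712, 0.702, 0.001, 0.001]
ft_force: [5.0, 0.4, -6.0]
grip_width: 0.0094
grip_force: 15.0
time: 4.6
position: [0.4719, 0.1066, 0.1513]
tool_rot: [0.712, 0.702, 0.002, 0.002]
ft_force: [6.5, 0.3, -7.1]
grip_width: 0.0093
grip_force: 15.0
```

```bash
python3 -m handwheel '[[0,0,-0.0033,0],[0,0,-0.0033,0],[0,0,-0.0033,0]]'; python3 -m handwheel '[[0,0,-0.0033,0],[0,0,-0.0033,0],[0,0,-0.0033,0]]'
```

```text
time: 4.85
position: [0.4722, 0.1066, 0.1523]
tool_rot: [0.712, 0.702, 0.002, 0.002]
ft_force: [6.9, 0.4, -6.5]
grip_width: 0.0095
grip_force: 15.0
time: 5.1
position: [0.4725, 0.1066, 0.1533]
tool_rot: [0.712, 0.702, 0.002, 0.002]
ft_force: [7.2, -0.1, -6.1]
grip_width: 0.0092
grip_force: 15.0
```

At about 6 mm of lift the force stays flat at 6 N and x drifts along the hinge arc, so the cover seems to be coming. I'll follow the arc a little further and check.

```bash
python3 -m handwheel '[[0,0.006,-0.011,0],[0,0.012,-0.027,0],[0,0.018,-0.043,0],[0,0.018,-0.043,0],[0,0.018,-0.043,0]]'; python3 - <<'E'
from h import *
s=vision.camera("side")
cv2.imwrite("pics/f.png",cv2.resize(s["frame"][120:240,230:390,::-1],(640,480),interpolation=2))
E
```

```text
time: 5.52
position: [0.4762, 0.1065, 0.166]
tool_rot: [0.712, 0.702, 0.001, 0.001]
ft_force: [6.2, 0.8, -6.7]
grip_width: 0.0098
grip_force: 15.0
```

View pics/f.png

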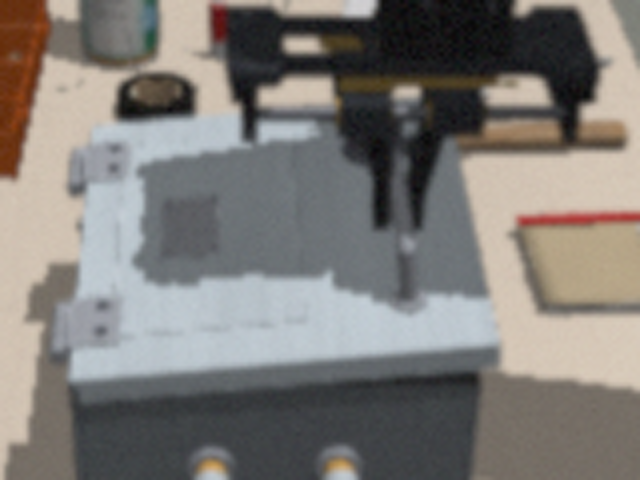

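The picture shows the cover's front edge (col ~495, row ~350) raised above the box, with the bar between the fingers. It was not caught, so I'll carry on along the arc.

```bash
python3 -m handwheel '[[0,0.012,-0.03,0],[0,0.024,-0.061,0],[0,0.039,-0.09,0],[0,0.055,-0.119,0],[0,0.073,-0.146,0],[0,0.091,-0.173,0],[0,0.111,-0.199,0],[0,0.132,-0.224,0],[0,0.132,-0.224,0],[0,0.132,-0.224,0]]' - 20
```

```text
time: 6.4
position: [0.5131, 0.106, 0.2325]
tool_rot: [0.712, 0.702, -0.001, -0.001]
ft_force: [0.2, -0.8, -5.7]
grip_width: 0.0091
grip_force: 20.0
```

```bash
python3 -m handwheel '[[0,0.022,-0.023,0],[0,0.046,-0.046,0],[0,0.071,-0.068,0],[0,0.096,-0.089,0],[0,0.123,-0.107,0],[0,0.151,-0.124,0],[0,0.18,-0.14,0],[0,0.212,-0.156,0],[0,0.212,-0.156,0],[0,0.212,-0.156,0],[0,0.212,-0.156,0],[0,0.212,-0.156,0]]'; python3 - <<'E'
from h import *
s=vision.camera("side")
cv2.imwrite("pics/g.png",cv2.resize(s["frame"][60:240,200:440,::-1],(640,480),interpolation=2))
E
```

```text
time: 7.4
position: [0.577, 0.1052, 0.2826]
tool_rot: [0.712, 0.702, -0.001, -0.001]
ft_force: [-6.7, -2.4, 6.3]
grip_width: 0.0092
grip_force: 20.0
```

View pics/g.png

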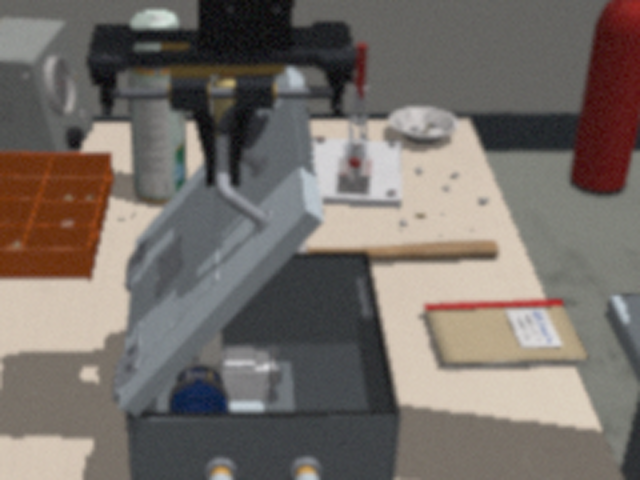

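The cover stands at roughly 0.9 rad with its bar in the fingers and the valve in view. I'll check that it stays still, then hand in.

```bash
python3 -m handwheel '[[0,0,0,0],[0,0,0,0],[0,0,0,0],[0,0,0,0],[0,0,0,0],[0,0,0,0],[0,0,0,0],[0,0,0,0]]' && python3 -c "
from h import *
print(np.abs(robot.get_obs()['joint_velocities']).max());print(job.hand_in())"
```

```text
time: 8.12
position: [0.577, 0.1052, 0.2826]
tool_rot: [0.712, 0.702, -0.001, -0.001]
ft_force: [-5.6, -0.9, 6.5]
grip_width: 0.0089
grip_force: 20.0
0.0012694722733665924
the job is handed in; nothing more can be done
None
```

The gentle tug showed the cover was not caught, so I left the knob alone; I raised the cover to about 0.9 rad, handed in at about 8 s with the gripper holding it still, and never touched the fittings or spanner.

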